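# Set a snap ring at the groove of a turntable axle

### The arm

A 6-joint arm with a two-finger parallel gripper is mounted at the origin on the work surface. World frame = base frame: x ahead of the robot, y to its left, z up, the work surface at z = 0. Lengths are in m, angles in rad, forces in N, time in s.
With the tool pointing down it reaches from about 0.35 to 0.775 m from the base axis. Payload 7.3 kg.
Tool frame: the origin (TCP) lies between the finger pads; the fingertips stand r.tcp_to_tips ahead of it and the grasp point (between the pads) lies 8 mm behind it (r.tcp_to_tips is the distance from the TCP to the fingertips, in m); z points along the fingers, y is the line along which they close (so a half turn about z gives the same grasp; the last joint's range is limited). The gripper opens to 92 mm and grips with 3 to 60 N. Pads are 19 mm wide; open, the fingers measure 130 mm over their backs; the gripper's body (75 mm by 190 mm) begins 47 mm behind the grasp point.
Start: joints at [1.096, 0.342, 1.524, -0, 1.275, -0.146], TCP at [0.17, 0.497, 0.209] pointing down, gripper open.
Joint ranges: [-2.53, 2.53], [-0.77, 2.02], [0.04, 2.7], [-1, 4.14], [0.28, 2.66], [-3.11, 3.11]. Speed limits (rad/s): [2.57, 2.57, 3.14, 3.14, 3.14, 3.14].

### API

Orientations are given as a unit quaternion [w, x, y, z].
In Python, from cell import r gives the robot as it stands. The module is installed in compiled form; this text tells all that it offers.
- The arm moves only by the tool jog_arm, never from a script. Its argument "motion" is a list of rows, each a list of 2 entries, a list of its own where there are three numbers: the shift along the tool's x, y, z in m, then the turn, a rotation vector about the tool's x, y, z in rad. In form: [[[dx, dy, dz], [ax, ay, az]], ...]. A call has exactly 8 rows; each row is the pose to reach, as a shift and turn from the pose commanded when the call began, along the tool's axes at that moment; what a row does not reach only later rows make up. A row lasts 1/8 s, in which the tool goes at most 62.5 mm and 10.7 degrees, less where a joint would pass 70% of its speed; a pose out of reach is approached as far as the arm can. A call with a gripper value outside its range is refused whole. "fingers" is the gripper command: -1 is fully open, 1 is shut, values between are in proportion, set as the call begins (left out, the last holds). The fingers move at their own pace and stop on an object; "newtons" is the grip in N (left out, the last holds). Time passes only in rows, so rows that repeat a pose let the fingers close, or fill a call up. It gives the time, the measured TCP pose, the force, the opening and the grip force at its end, in the units of the state.
- r.observe(): the state, without advancing time (a new reading comes with each control period).
- r.camera(name): name is "scene" or "top" or "wrist"; returns a dict with "color" (400x640x3 uint8, blue, green, red), "depth" (400x640 float32, m along the optical axis (not along the pixel's ray), 0 where there is no reading), "fx", "fy", "cx", "cy" (pixels), "extrinsics" (4x4, takes a point from world to camera coordinates); the wrist camera has in their place "hand_eye" (4x4, takes a point from camera to tool coordinates, whose origin is the TCP and whose axes are the flange's). Camera axes: x right, y down, z forward; pixel columns grow to the right and rows downward; lengths in m; the calibration is good to about 2 mm. A picture is of the moment at which its call begins: read the wrist's pose just before it.
- r.sign_off(): hands the job in; it is judged then, once.
Trained networks look in a picture, given as the dict that the camera call returned (one of the last four; its "shot" number tells which), for a name from the list of things; names that differ only in an ending like _2 or _b are one class to them, and where a whole thing is asked for, a point or a joint stands for the part that bears it (a point fixed in the world has none). Each returns a list of dicts, best first, with "p" (0 to 1); they miss things now and then, are a little off and sometimes report something else, mostly with a low value. They report only what shows in the picture. A call takes as long as a camera call. They do not tell look-alikes from the thing itself.
- r.spot_in(picture, name): "centre" ([column, row] in pixels, amid what is visible of it).
- r.mark_of(picture, name): "centre" ([column, row] in pixels: a listed point, or the origin of a listed thing).
The state is a dict: "clock": time; "joint_positions": joint angles; "qd": joint speeds; "joint_torque": joint torques, N m; "tcp_pos": TCP position; "orientation": TCP orientation; "ft_force": force on the tool from outside, world axes, zero at the start; "wrist_torque": the same for the moment, N m; "grip_width": opening from 0.0 (shut) to 1.0 (fully open); "grip_force": force on a finger pad.
Only numpy, scipy, OpenCV 4.12 (cv2) and the standard library are available. Lean on these libraries where they do the work, as an engineer would, in place of code of your own. Each camera call takes 0.05 s, during which the arm holds its last target. There are 200 camera calls.

### The job

The craft turntable's axle stub needs its snap ring, but a wooden spool has been parked over the stub: lift the spool off and stand it upright on the round cork mat, and let it go. Then pick up the circlip pliers by the handles and squeeze them fully so that the ring on their tips is spread, bring the spread ring over the top of the axle and lower it, level, around the axle to the middle of the groove's height. Finish while still holding the pliers there, squeezed and level, with the ring around the groove, spread and not leaning or resting on the axle; leave the other things on the table where they are.

Things in the scene. Friction and masses are not known exactly. Their poses are not given: they have to be found in the camera images.
- axle: turntable base, fixed: 100 x 100 mm aluminium plate 12 mm thick, dark hub 56 mm across (top 24 mm above the table), and an upright bright steel axle stub 18 mm in diameter, its top 74 mm above the table (last 4 mm tapered to 13 mm). Groove 12 mm in diameter round the stub from 38 to 52 mm above the table. Origin: on the axle's axis at table height; z up along the axle
- groove (a point): middle of the groove, on the axle's axis, 45 mm above the table
- axle_top (a point): centre of the axle's top end, 74 mm above the table
- spool: plain loose wooden tube, 46 mm outer diameter, 27 mm bore, 45 mm tall, about 50 g; at the start it stands over the axle stub on the hub, its top 69 mm above the table. Origin: centre of its underside, z along its bore, up
- mat: round cork mat, 120 mm in diameter, 3 mm thick, fixed flat on the table on the left or right. Origin: centre of its underside
- pliers: loose circlip pliers, 185 mm long, 0.23 kg, lying flat, snap ring already on their tips. Origin: on the pivot's axis at the underside; x from the pivot to the ring, y across the handles, z up. Squeezing the handles moves tips and ring halves apart, equally to both sides; they spring open again. Balance point 44 mm behind the pivot
- handles (a point): place to grip: on the centre line 45 mm behind the pivot, 7 mm above the underside. Black rubber handles run 17 to 105 mm behind the pivot, z 0 to 14 mm; over their flat outer faces 54 mm here relaxed (66 at the rear), 44 mm and parallel when squeezed. Takes about 6 N here; 20 N or more holds the stop. While being squeezed, pivot and ring creep forward (+x) about 3 mm past the fingers
- clip (a point): centre of the snap ring, on the centre line 62 mm ahead of the pivot, 7 mm above the underside, fixed relative to body pliers. Dark steel ring 6 mm high (4 to 10 mm above the underside), 4 mm section; relaxed its opening is an oval 28 x 15 mm, too narrow for the axle; fully spread a round 28 mm
- pliers_left (a joint): how far each half of the pliers has turned, in rad: 0 relaxed, 0.11 fully squeezed (ring spread, on the stop)
- glue: bystander: white glue bottle, 40 mm in diameter, 130 mm tall. Origin: centre of its underside
- jar: bystander: clear jar, 56 mm in diameter, 60 mm tall. Origin: centre of its underside
- tape: bystander: roll of paper tape lying flat, 90 mm in diameter, 24 mm high. Origin: centre of its underside
- glue_gun: bystander: glue gun lying on its side, about 140 mm long and 120 mm wide. Origin: at table height below its barrel
- block: bystander: wooden block 40 x 60 x 25 mm. Origin: centre of its underside
- pot: bystander: small closed pot, 44 mm in diameter, 36 mm tall. Origin: centre of its underside
Things that resemble listed ones, but are neither listed nor needed, are in the scene too. Of the things that look like the pliers, the middle-sized one is meant.

How it is judged:
On the way, in this order (a step that is already met when the one before it is completed fails the run):
1. the spool stands on the cork mat, let go (horizontal distance between spool and mat below 0.05 m and height (world z) of spool below 0.007 m and angle between spool's own z axis and vertical below 0.1 rad and contact force between the fingers and spool below 0.1 N), for 0.2 s.
2. the ring, spread by squeezing the pliers, is above the top of the axle and in line with it (horizontal distance between clip and axle_top below 0.008 m and z of clip in the frame of axle_top above 0.002 m and value of joint pliers_left above 0.09 rad), for 0.05 s.
At the end, for the whole second after the job is handed in: Pliers held still, squeezed (joint over 0.09 rad), tilt under 0.12 rad; ring centre within 6 mm of the axle's axis and 5 mm of the groove's mid height, pressing on axle or base under 2 N; spool upright, untouched on the mat, within 50 mm of its centre (horizontal distance between clip and groove below 0.006 m and z of clip in the frame of groove between -0.005 and 0.005 m and value of joint pliers_left above 0.09 rad and angle between pliers's own z axis and vertical below 0.12 rad and contact force between the fingers and pliers above 3 N and contact force between pliers and axle below 2 N and linear speed of each of pliers, spool below 0.02 m/s and horizontal distance between spool and mat below 0.05 m and height (world z) of spool below 0.007 m and angle between spool's own z axis and vertical below 0.1 rad and contact force between the arm and spool below 0.1 N); the arm keeps its last pose, push and grip.
It fails at once if the pliers or the ring are forced against the axle or its base with more than 25 N (contact force between pliers and axle above 25 N).
It fails at once if a bystander is shifted by more than 25 mm (distance of any of glue, jar, tape, glue_gun, block, pot from where it was at the start of the episode above 0.025 m).
It also fails if it takes over 58 s, if anything falls off the work surface, if the arm or the gripper's body presses on something with over 40 N, if the wrist force passes 120 N, or if a joint passes its speed limit or range.

## Working session

There is one attempt and no reset: what is moved stays moved. The work goes in short steps, Python scripts to look and compute and a tool call to move; the robot and the scene stay as the last step left them, time stands still between calls to the robot, and variables do not carry over. Pictures are saved under pics/ and viewed, at most 10 in all, crops included, and the job is handed in when it is done.

Besides the shell and the picture viewer there is one more tool, called after ">>>" in YAML: its name, and indented under it one key for each argument. jog_arm: Moves the arm, as the interface text tells. Its arguments: {"type":"object","properties":{"motion":{"type":"array","items":{"type":"array"}},"fingers":{"type":"number"},"newtons":{"type":"number"}},"required":["motion"]}

```bash
mkdir -p pics; cat > h.py <<'E'
import numpy as np, cv2
from scipy.spatial.transform import Rotation as R
from cell import r
def rot(s): return R.from_quat(s["orientation"],scalar_first=True)
def shot(n):
    s=r.observe(); p=r.camera(n)
    if n=="wrist":
        T=np.eye(4); T[:3,:3]=rot(s).as_matrix(); T[:3,3]=s["tcp_pos"]; p["c2w"]=T@np.array(p["hand_eye"])
    else: p["c2w"]=np.linalg.inv(p["extrinsics"])
    return p
def at_z(p,px,z):
    d=p["c2w"][:3,:3]@[(px[0]-p["cx"])/p["fx"],(px[1]-p["cy"])/p["fy"],1]; o=p["c2w"][:3,3]
    return o+d*(z-o[2])/d[2]
def cloud(p):
    v,u=np.mgrid[:400,:640]; d=p["depth"]
    c=np.stack([(u-p["cx"])/p["fx"]*d,(v-p["cy"])/p["fy"]*d,d],-1)
    w=c@p["c2w"][:3,:3].T+p["c2w"][:3,3]; w[d==0]=np.nan; return w
E
cat > a.py <<'E'
from h import *
np.set_printoptions(precision=4,suppress=True)
s=r.observe(); print({k:np.round(v,4) for k,v in s.items()}, r.tcp_to_tips)
for n in ("top","scene"):
    p=shot(n); im=p["color"].copy(); W=cloud(p); print(n,p["c2w"][:3,3])
    for k in "axle spool mat pliers glue jar tape glue_gun block pot".split():
        for f,fn in(("s",r.spot_in),("m",r.mark_of)):
            for d in fn(p,k):
                if d["p"]<.3: continue
                c=np.array(d["centre"]);u,v=np.clip(c.astype(int),0,[639,399]); print(f,k,round(d["p"],2),c.round(),W[v,u],at_z(p,c,0)[:2])
    for k in ("handles","clip","groove","axle_top"):
        for d in r.mark_of(p,k):
            if d["p"]>.2: print(k,round(d["p"],2),np.round(d["centre"],1),at_z(p,d["centre"],{"groove":.045,"axle_top":.074}.get(k,.007))[:2])
    cv2.imwrite(f"pics/{n}0.png",im)
E
python3 a.py
```

```text
{'clock': np.float64(0.0), 'joint_positions': array([ 1.096 ,  0.3427,  1.525 ,  0.    ,  1.2754, -0.146 ]), 'qd': array([-0.0005,  0.0001, -0.0004, -0.0007,  0.0007,  0.0014]), 'joint_torque': array([  0.0014, -43.1255, -24.4218,   0.0719,   0.056 ,  -0.0001]), 'tcp_pos': array([0.1693, 0.4965, 0.2085]), 'orientation': array([-0.0002,  0.1637,  0.9865, -0.0007]), 'ft_force': array([-1.4752, -0.7776, -1.5121]), 'wrist_torque': array([-0.0108, -0.0044, -0.0143]), 'grip_force': np.float64(0.0), 'grip_width': np.float64(0.9998)} 0.011
top [0.3372 0.082  1.5224]
s axle 0.58 [340. 158.] [0.6024 0.0274 0.0406] [0.6081 0.024 ]
m axle 0.66 [341. 156.] [0.6014 0.0259 0.0797] [0.6141 0.02  ]
s spool 0.43 [341. 156.] [0.6014 0.023  0.0797] [0.6141 0.0197]
m spool 0.71 [342. 156.] [0.6006 0.0225 0.0679] [0.6117 0.0169]
s mat 0.85 [427. 166.] [ 0.586  -0.2477 -0.0006] [ 0.5847 -0.2488]
s pliers 0.93 [248. 183.] [0.5249 0.3078 0.0128] [0.5237 0.3081]
s pliers 0.86 [229. 301.] [0.1672 0.3535 0.0163] [0.1633 0.3542]
s pliers 0.71 [198. 224.] [0.3937 0.4581 0.0057] [0.3936 0.4567]
m pliers 0.7 [198. 
[... 3642 characters left out ...]
0.7696 -0.0123 -0.0061] [ 0.773 -0.009]
m block 0.76 [321. 195.] [0.4232 0.0679 0.0028] [0.4219 0.0696]
s pot 0.66 [263. 184.] [ 0.4233 -0.0853  0.0272] [ 0.3988 -0.0937]
m pot 0.84 [264. 186.] [ 0.4266 -0.0824  0.0231] [ 0.4073 -0.0885]
m pot 0.6 [487. 281.] [0.6543 0.4789 0.025 ] [0.6396 0.4866]
m pot 0.45 [205. 296.] [ 0.7745 -0.1351  0.0378] [ 0.7553 -0.1484]
handles 0.89 [403.6 223.7] [0.4993 0.2918]
handles 0.67 [436.6 147.9] [0.2038 0.3811]
handles 0.65 [476.3 208.5] [0.4267 0.4771]
clip 0.98 [392.8 132.1] [0.1473 0.2518]
clip 0.78 [405.8 263. ] [0.6177 0.2995]
clip 0.77 [453.5 188.4] [0.3615 0.4221]
groove 0.82 [290.7 241.2] [0.6144 0.0259]
axle_top 0.83 [288.7 233.5] [0.6142 0.0233]
```

View pics/top0.png

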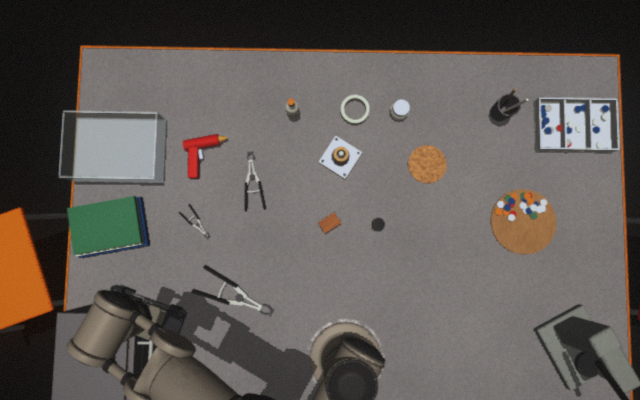

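View pics/scene0.png

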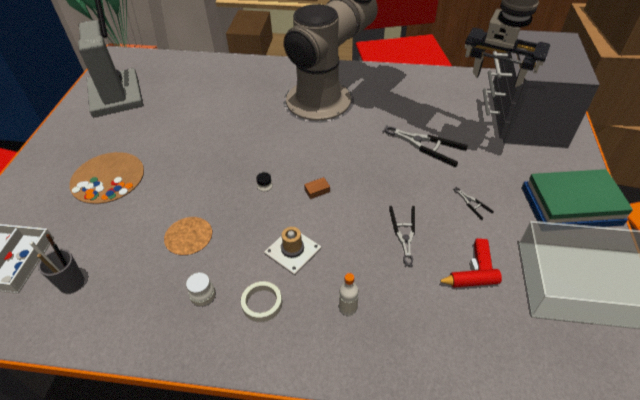

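The top view shows the middle-sized pliers at about (253,180) pointing +x, the spool on the axle at (341,156), and the cork mat at (427,165). The scene view agrees. I'll check the pliers and spool with the wrist camera.

>>> jog_arm:
  motion:
    - [[-0.04,-0.01,-0.06],[0,0,-0.05]]
    - [[-0.1,-0.024,-0.06],[0,0,-0.1]]
    - [[-0.16,-0.037,-0.06],[0,0,-0.15]]
    - [[-0.22,-0.05,-0.06],[0,0,-0.2]]
    - [[-0.28,-0.065,-0.06],[0,0,-0.25]]
    - [[-0.34,-0.079,-0.06],[0,0,-0.3]]
    - [[-0.38,-0.088,-0.06],[0,0,-0.329]]
    - [[-0.38,-0.088,-0.06],[0,0,-0.329]]
  fingers: -1

```text
clock: 3.5
tcp_pos: [0.5029, 0.2888, 0.2683]
orientation: [-0.0, 0.002, 1.0, -0.0]
ft_force: [-0.0, 0.4, 0.7]
grip_width: 0.998
grip_force: 0.0
```

```bash
cat > w.py <<'E'
from h import *
import sys
np.set_printoptions(precision=4,suppress=True)
s=r.observe(); print(s["clock"],s["tcp_pos"],rot(s).as_matrix()[:,0], s["grip_width"])
p=shot("wrist"); print(p["c2w"]); W=cloud(p)
for a in sys.argv[2:]:
    k,z=a.split("=");z=float(z)
    for d in r.mark_of(p,k):
        if d["p"]>.3: print(k,round(d["p"],2),np.round(d["centre"],1),at_z(p,d["centre"],z)[:2])
cv2.imwrite(f"pics/{sys.argv[1]}.png",p["color"]); np.savez(f"{sys.argv[1]}.npz",W=W,c=p["color"])
E
python3 w.py w1 pliers=0 handles=.007 clip=.007
```

```text
3.5 [0.5029 0.2888 0.2683] [-1.      0.0039  0.0005] 0.9977236087029417
[[ 0.0043  0.9598  0.2805  0.4282]
 [ 1.     -0.0039 -0.0018  0.2894]
 [-0.0006  0.2805 -0.9599  0.4438]
 [ 0.      0.      0.      1.    ]]
pliers 0.62 [313.9 190.7] [0.5429 0.2937]
handles 0.69 [444.8 101.2] [0.4139 0.4751]
handles 0.67 [312.7 164.7] [0.5017 0.2919]
clip 0.89 [319.7 228.3] [0.6018 0.3026]
clip 0.76 [416.   62.8] [0.3648 0.4306]
```

View picture.

View pics/w1.png

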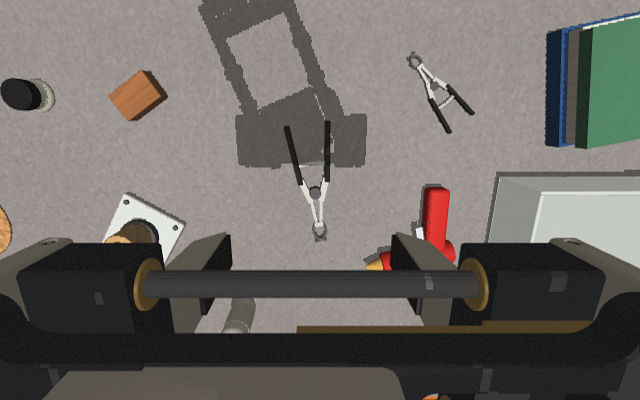

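>>> jog_arm:
  motion:
    - [[-0.005,-0.05,0],[0,0,0]]
    - [[-0.01,-0.1,0],[0,0,0]]
    - [[-0.02,-0.15,0],[0,0,0]]
    - [[-0.03,-0.2,0],[0,0,0]]
    - [[-0.04,-0.24,0],[0,0,0]]
    - [[-0.05,-0.262,0],[0,0,0]]
    - [[-0.05,-0.262,0],[0,0,0]]
    - [[-0.05,-0.262,0],[0,0,0]]

```text
clock: 4.7
tcp_pos: [0.5502, 0.0304, 0.2693]
orientation: [0.0, -0.001, 1.0, 0.0]
ft_force: [0.3, -0.7, 0.2]
grip_width: 1.0
grip_force: 0.0
```

```bash
python3 w.py w2 axle=0 axle_top=.074 spool=.024
```

```text
4.7 [0.5502 0.0304 0.2693] [-1.     -0.0016 -0.    ] 0.9999509326269613
[[-0.0012  0.9597  0.2809  0.4754]
 [ 1.      0.001   0.0009  0.0304]
 [ 0.0006  0.2809 -0.9597  0.4448]
 [ 0.      0.      0.      1.    ]]
axle 0.6 [308.1 201.1] [0.6073 0.0269]
axle_top 0.62 [305.7 216.3] [0.6061 0.0243]
spool 0.68 [304.3 210.4] [0.6145 0.0214]
```

View pics/w2.png

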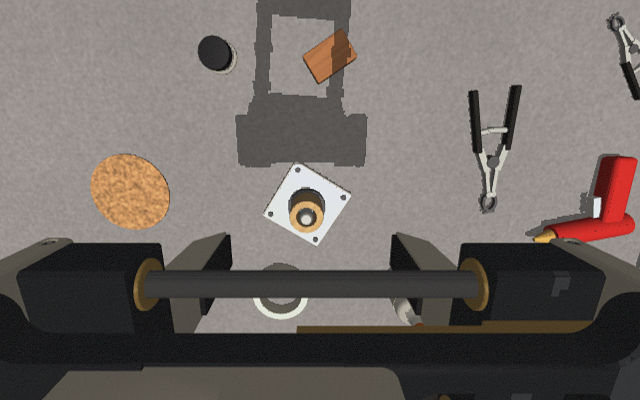

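w1 shows the middle-sized pliers (ring at (320,231), handles from (288,125) to (327,122)). w2 shows the plate at (307,204) with the spool top at (306,214), and the mat at (130,190). I'll refine these from the saved clouds.

```bash
python3 - <<'E'
import numpy as np,cv2
np.set_printoptions(precision=4,suppress=True)
K=None
for f,box in(("w2",(255,155,360,250)),):
    d=np.load(f+".npz");W=d["W"];c=d["c"].astype(int)
    x0,y0,x1,y1=box; w=W[y0:y1,x0:x1].reshape(-1,3); col=c[y0:y1,x0:x1].reshape(-1,3)
    for lo,hi in((.008,.016),(.021,.028),(.063,.0715),(.0715,.078)):
        m=(w[:,2]>lo)&(w[:,2]<hi); q=w[m]; print(lo,m.sum(),q.mean(0) if m.sum() else 0)
        if m.sum()>8:
            r_=cv2.minAreaRect((q[:,:2]*1000).astype(np.float32)); print(r_, cv2.minEnclosingCircle((q[:,:2]*1000).astype(np.float32)))
    m=np.zeros(W.shape[:2],bool); m[145:235,80:180]=True
    m&=(c[...,2]-c[...,0]>40); q=W[m]; print("mat",m.sum(),np.nanmedian(q[:,2]),cv2.minEnclosingCircle((q[:,:2]*1000).astype(np.float32)),np.nanmean(q,0))
for f,box in(("w1",(275,115,335,245)),("w2",(460,80,530,216))):
    d=np.load(f+".npz");W=d["W"];x0,y0,x1,y1=box; w=W[y0:y1,x0:x1].reshape(-1,3);c=d["c"][y0:y1,x0:x1].reshape(-1,3).astype(int)
    m=(w[:,2]>.008)&(w[:,2]<.03); q=w[m]; print(f,m.sum())
    for a in np.arange(.43,.63,.01):
        s=q[(q[:,0]>=a)&(q[:,0]<a+.01)]
        if len(s): print(round(a,3),len(s),s[:,1].min(),s[:,1].max(),(s[:,1].min()+s[:,1].max())/2,np.median(s[:,2]))
    print(q[:,0].min(),q[:,0].max())
E
```

```text
0.008 2779 [0.6034 0.0245 0.0121]
((610.7719116210938, 24.34539031982422), (100.16789245605469, 99.94422149658203), 58.25385284423828) ((610.2039184570312, 24.622478485107422), 68.83418273925781)
0.021 223 [0.5969 0.024  0.0243]
((601.9425659179688, 24.383901596069336), (53.5598258972168, 37.85640335083008), 87.47089385986328) ((610.2724609375, 24.19741439819336), 27.613460540771484)
0.063 660 [0.6083 0.0243 0.0686]
((609.3223266601562, 23.877723693847656), (45.30970764160156, 44.05917739868164), 0.5385119318962097) ((609.3987426757812, 24.592288970947266), 22.916545867919922)
0.0715 102 [0.6099 0.0243 0.0738]
((610.5828247070312, 23.966672897338867), (14.362929344177246, 14.526482582092285), 0.08169124275445938) ((610.73388671875, 24.401931762695312), 8.175044059753418)
mat 4695 0.0031114712227545693 ((593.6102294921875, -246.45973205566406), 60.719783782958984) [ 0.592  -0.2452  0.0031]
w1 1437
0.43 5 0.309128217571515 0.3146494338795451 0.31188882572553 0.013152218361867474
0.44 50 0.2502911131194196 0.31476137428774587 0.2825262437035827 0.013660693729627
0.45 86 0.25156141520309
[... 2674 characters left out ...]
09167778304918 0.2947972352586969 0.011940659840483314
0.56 60 0.28726742327541965 0.3059929104129784 0.296630166844199 0.010911195764125997
0.57 59 0.2887133905824131 0.3055119535852297 0.2971126720838214 0.011106116264853583
0.58 63 0.29128117215618965 0.30671102180984366 0.29899609698301666 0.010775409560322857
0.59 66 0.2902041553456169 0.31067251261154827 0.30043833397858255 0.011586001011670288
0.6 47 0.28884659743920726 0.3132780696871733 0.3010623335631903 0.009925829341834502
0.61 53 0.29143007879751687 0.31260832363641183 0.30201920121696435 0.0099467377043862
0.62 17 0.2940864112635174 0.3071532387893203 0.3006198250264189 0.009864013138135341
0.4392217245773239 0.6245100638270065
```

>>> jog_arm:
  motion:
    - [[-0.04,-0.004,0.03],[0,0,0]]
    - [[-0.059,-0.006,0.08],[0,0,0]]
    - [[-0.059,-0.006,0.12],[0,0,0]]
    - [[-0.059,-0.006,0.16],[0,0,0]]
    - [[-0.059,-0.006,0.2],[0,0,0]]
    - [[-0.059,-0.006,0.226],[0,0,0]]
    - [[-0.059,-0.006,0.226],[0,0,0]]
    - [[-0.059,-0.006,0.226],[0,0,0]]

```text
clock: 5.9
tcp_pos: [0.6106, 0.0233, 0.0444]
orientation: [0.001, -0.0, 1.0, -0.0]
ft_force: [0.9, 0.4, 0.9]
grip_width: 0.999
grip_force: 0.0
```

>>> jog_arm:
  motion:
    - [[0,0,0],[0,0,0]]
    - [[0,0,0],[0,0,0]]
    - [[0,0,0],[0,0,0]]
    - [[0,0,0],[0,0,0]]
    - [[0,0,0],[0,0,0]]
    - [[0,0,0],[0,0,0]]
    - [[0,0,0],[0,0,0]]
    - [[0,0,0],[0,0,0]]
  fingers: 1
  newtons: 12

```text
clock: 6.9
tcp_pos: [0.6098, 0.023, 0.0432]
orientation: [0.0, -0.0, 1.0, 0.0]
ft_force: [-0.7, 1.2, 0.9]
grip_width: 0.485
grip_force: 12.0
```

>>> jog_arm:
  motion:
    - [[0,0,-0.02],[0,0,0]]
    - [[0,0,-0.05],[0,0,0]]
    - [[0,0,-0.075],[0,0,0]]
    - [[0.002,-0.04,-0.08],[0,0,0]]
    - [[0.006,-0.1,-0.08],[0,0,0]]
    - [[0.01,-0.16,-0.08],[0,0,0]]
    - [[0.014,-0.22,-0.08],[0,0,0]]
    - [[0.016,-0.269,-0.08],[0,0,0]]

```text
clock: 7.9
tcp_pos: [0.5932, -0.2485, 0.1229]
orientation: [-0.0, 0.0, 1.0, -0.0]
ft_force: [0.6, 0.8, -1.2]
grip_width: 0.487
grip_force: 12.0
```

>>> jog_arm:
  motion:
    - [[0,0,0],[0,0,0]]
    - [[0,0,0],[0,0,0]]
    - [[0,0,0.03],[0,0,0]]
    - [[0,0,0.06],[0,0,0]]
    - [[0,0,0.08],[0,0,0]]
    - [[0,0,0.092],[0,0,0]]
    - [[0,0,0.099],[0,0,0]]
    - [[0,0,0.099],[0,0,0]]

```text
clock: 8.9
tcp_pos: [0.594, -0.2457, 0.0242]
orientation: [0.0, -0.0, 1.0, 0.0]
ft_force: [0.0, 0.5, -1.3]
grip_width: 0.485
grip_force: 12.0
```

>>> jog_arm:
  motion:
    - [[0,0,0.001],[0,0,0]]
    - [[0,0,0.002],[0,0,0]]
    - [[0,0,0.002],[0,0,0]]
    - [[0,0,0.002],[0,0,0]]
    - [[0,0,0.002],[0,0,0]]
    - [[0,0,0.002],[0,0,0]]
    - [[0,0,0.002],[0,0,0]]
    - [[0,0,0.002],[0,0,0]]

```text
clock: 9.9
tcp_pos: [0.5939, -0.2461, 0.0222]
orientation: [0.0, -0.0, 1.0, -0.0]
ft_force: [0.7, 0.4, 0.2]
grip_width: 0.484
grip_force: 12.0
```

>>> jog_arm:
  motion:
    - [[0,0,0],[0,0,0]]
    - [[0,0,0],[0,0,0]]
    - [[0,0,0],[0,0,0]]
    - [[0,0,0],[0,0,0]]
    - [[0,0,0],[0,0,0]]
    - [[0,0,0],[0,0,0]]
    - [[0,0,0],[0,0,0]]
    - [[0,0,0],[0,0,0]]
  fingers: -1

```text
clock: 10.9
tcp_pos: [0.5939, -0.246, 0.0221]
orientation: [0.0, -0.0, 1.0, 0.0]
ft_force: [-0.4, -0.0, -0.4]
grip_width: 0.999
grip_force: 0.0
```

>>> jog_arm:
  motion:
    - [[0,0,-0.02],[0,0,0]]
    - [[0,0,-0.06],[0,0,0]]
    - [[0,0,-0.11],[0,0,0]]
    - [[0.01,0.03,-0.16],[0,0,0]]
    - [[0.02,0.06,-0.21],[0,0,0]]
    - [[0.04,0.1,-0.248],[0,0,0]]
    - [[0.05,0.14,-0.248],[0,0,0]]
    - [[0.05,0.14,-0.248],[0,0,0]]

```text
clock: 11.9
tcp_pos: [0.5433, -0.1037, 0.2713]
orientation: [0.001, -0.002, 1.0, 0.0]
ft_force: [0.3, -1.2, -0.2]
grip_width: 1.001
grip_force: 0.0
```

```bash
cat > ax.py <<'E'
import sys
from h import *
np.set_printoptions(precision=4,suppress=True)
s=r.observe(); print(s["clock"],s["tcp_pos"]); p=shot("wrist");W=cloud(p); cv2.imwrite("pics/%s.png"%sys.argv[1],p["color"]); np.savez(sys.argv[1]+".npz",W=W,c=p["color"])
def cl(c,rad,lo,hi):
    q=W[(np.hypot(W[...,0]-c[0],W[...,1]-c[1])<rad)&(W[...,2]>lo)&(W[...,2]<hi)]
    return len(q), q.mean(0) if len(q) else 0, cv2.minEnclosingCircle((q[:,:2]*1000).astype(np.float32)) if len(q) else 0
print("plate",cl((.6105,.0243),.08,.008,.016)); print("hub",cl((.6105,.0243),.04,.02,.028)); print("top",cl((.6105,.0243),.04,.071,.078)); print("spool",cl((.5935,-.246),.05,.044,.053))
E
python3 ax.py w3
```

```text
11.9 [ 0.5433 -0.1037  0.2713]
plate (2671, array([0.6016, 0.0204, 0.0121]), ((609.825439453125, 23.755582809448242), 68.3968505859375))
hub (804, array([0.6071, 0.0211, 0.0241]), ((610.6876831054688, 23.791751861572266), 27.9830265045166))
top (111, array([0.61  , 0.0235, 0.0736]), ((610.3917846679688, 23.906639099121094), 8.528458595275879))
spool (546, array([ 0.593 , -0.2453,  0.0477]), ((593.5950317382812, -245.84326171875), 22.95461654663086))
```

View pics/w3.png

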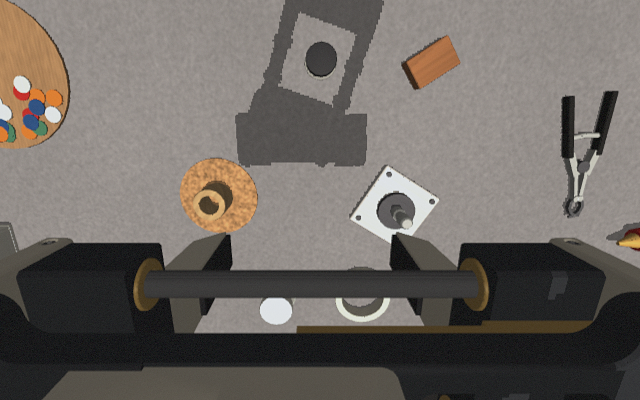

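The spool is upright on the mat at (210,204) and the axle at (400,213) is clear. Next, the pliers.

>>> jog_arm:
  motion:
    - [[0.005,0.05,0],[0,0,-0.02]]
    - [[0.01,0.1,0.01],[0,0,-0.04]]
    - [[0.016,0.16,0.03],[0,0,-0.06]]
    - [[0.024,0.22,0.05],[0,0,-0.08]]
    - [[0.032,0.28,0.08],[0,0,-0.1]]
    - [[0.04,0.34,0.11],[0,0,-0.122]]
    - [[0.044,0.395,0.14],[0,0,-0.122]]
    - [[0.044,0.395,0.15],[0,0,-0.122]]

```text
clock: 12.95
tcp_pos: [0.499, 0.2908, 0.1175]
orientation: [-0.001, -0.062, 0.998, -0.0]
ft_force: [0.4, -0.7, -0.8]
grip_width: 1.004
grip_force: 0.0
```

```bash
python3 - <<'E'
from h import *
s=r.observe(); print(s["clock"],s["tcp_pos"],rot(s).as_matrix().round(4))
p=shot("wrist");W=cloud(p);cv2.imwrite("pics/w4.png",p["color"])
m=(W[...,2]>.008)&(W[...,2]<.03)&(np.abs(W[...,1]-.29)<.045)&(W[...,0]>.42)&(W[...,0]<.64); q=W[m]
print(m.sum(), q[:,0].min(), q[:,0].max())
for a in np.arange(.43,.63,.02):
    t=q[(q[:,0]>=a)&(q[:,0]<a+.01)]
    if len(t): print(round(a+.005,3),len(t),t[:,1].min().round(4),t[:,1].max().round(4),((t[:,1].min()+t[:,1].max())/2).round(4))
E
```

```text
12.95 [0.49897615 0.29076258 0.11752801] [[-9.922e-01 -1.246e-01 -2.700e-03]
 [-1.246e-01  9.922e-01 -9.000e-04]
 [ 2.800e-03 -5.000e-04 -1.000e+00]]
2860 0.43883217187361306 0.6243793490187908
0.435 12 0.3089 0.3151 0.312
0.455 200 0.2508 0.3162 0.2835
0.475 184 0.2553 0.3163 0.2858
0.495 322 0.2601 0.3164 0.2883
0.515 173 0.2651 0.3166 0.2908
0.535 266 0.2701 0.3132 0.2917
0.555 154 0.2811 0.3089 0.295
0.575 88 0.2896 0.3059 0.2977
0.615 35 0.2953 0.3115 0.3034
```

>>> jog_arm:
  motion:
    - [[0,0,0.02],[0,0,0]]
    - [[0,0,0.045],[0,0,0]]
    - [[0,0,0.07],[0,0,0]]
    - [[0,0,0.085],[0,0,0]]
    - [[0,0,0.095],[0,0,0]]
    - [[0,0,0.1],[0,0,0]]
    - [[0,0,0.1],[0,0,0]]
    - [[0,0,0.1],[0,0,0]]

```text
clock: 14.0
tcp_pos: [0.5002, 0.2892, 0.0208]
orientation: [0.001, -0.061, 0.998, 0.0]
ft_force: [-0.4, -0.2, 0.6]
grip_width: 1.0
grip_force: 0.0
```

>>> jog_arm:
  motion:
    - [[0,0,0.004],[0,0,0]]
    - [[0,0,0.007],[0,0,0]]
    - [[0,0,0.007],[0,0,0]]
    - [[0,0,0.007],[0,0,0]]
    - [[0,0,0.007],[0,0,0]]
    - [[0,0,0.007],[0,0,0]]
    - [[0,0,0.007],[0,0,0]]
    - [[0,0,0.007],[0,0,0]]

```text
clock: 15.0
tcp_pos: [0.4998, 0.2889, 0.0132]
orientation: [0.0, -0.061, 0.998, 0.0]
ft_force: [0.8, -0.6, 0.5]
grip_width: 1.0
grip_force: 0.0
```

>>> jog_arm:
  motion:
    - [[0,0,0],[0,0,0]]
    - [[0,0,0],[0,0,0]]
    - [[0,0,0],[0,0,0]]
    - [[0,0,0],[0,0,0]]
    - [[0,0,0],[0,0,0]]
    - [[0,0,0],[0,0,0]]
    - [[0,0,0],[0,0,0]]
    - [[0,0,0],[0,0,0]]
  fingers: 1
  newtons: 35

```text
clock: 16.0
tcp_pos: [0.4998, 0.2889, 0.0132]
orientation: [0.0, -0.061, 0.998, 0.0]
ft_force: [-0.5, -0.1, -0.4]
grip_width: 0.178
grip_force: 0.0
```

>>> jog_arm:
  motion:
    - [[0,0,-0.01],[0,0,0]]
    - [[0,0,-0.03],[0,0,0]]
    - [[0,0,-0.06],[0,0,0]]
    - [[0,0,-0.09],[0,0,0]]
    - [[0,0,-0.11],[0,0,0]]
    - [[0,0,-0.12],[0,0,0]]
    - [[0,0,-0.12],[0,0,0]]
    - [[0,0,-0.12],[0,0,0]]

```text
clock: 17.0
tcp_pos: [0.4992, 0.2887, 0.1323]
orientation: [-0.001, -0.061, 0.998, -0.0]
ft_force: [-0.1, -0.2, -1.1]
grip_width: 0.006
grip_force: 0.0
```

```bash
cat > pl.py <<'E'
import sys
from h import *
np.set_printoptions(precision=4,suppress=True)
s=r.observe();Rm=rot(s).as_matrix(); print(s["clock"],s["tcp_pos"],Rm[:,0],Rm[:,2],s["grip_width"]*92)
p=shot("wrist");W=cloud(p);cv2.imwrite("pics/%s.png"%sys.argv[1],p["color"])
T=(W-s["tcp_pos"])@Rm   # tool frame; pliers ahead = -x
np.savez(sys.argv[1]+".npz",W=W,T=T,c=p["color"])
m=(np.abs(T[...,2])<.03)&(T[...,0]<.07)&(T[...,0]>-.14)&(np.abs(T[...,1])<.05)
q=T[m]; print(m.sum(),q.min(0),q.max(0))
for a in np.arange(-.14,.07,.01):
    t=q[(q[:,0]>=a)&(q[:,0]<a+.01)]
    if len(t): print(round(a+.005,3),len(t),"y",t[:,1].min().round(4),t[:,1].max().round(4),((t[:,1].min()+t[:,1].max())/2).round(4),"z",np.median(t[:,2]).round(4))
d=r.mark_of(p,"clip")
for e in d: print("clip",e["p"],e["centre"],at_z(p,e["centre"],s["tcp_pos"][2]+float(sys.argv[2])))
E
python3 pl.py w5 -.007
```

```text
17.0 [0.4992 0.2887 0.1323] [-0.9926 -0.1218  0.0015] [-0.0015 -0.0005 -1.    ] 0.5550567958914328
351 [ 0.0075 -0.0161 -0.03  ] [ 0.0105  0.0162 -0.0171]
0.005 318 y -0.0161 0.0162 0.0 z -0.0257
0.015 33 y -0.0136 0.014 0.0002 z -0.027
clip 0.8 [480.4, 64.4] [0.3877 0.3711 0.1253]
```

View pics/w5.png

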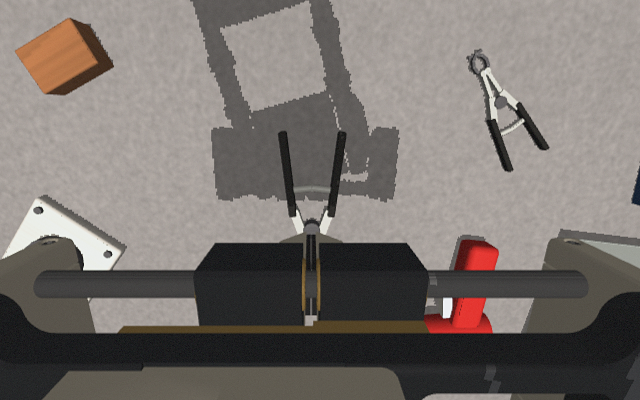

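w5 shows the fingers shut and empty, with the pliers still on the table (handles from (283,133) to (343,133), pivot about (311,228)). I'll measure where they are now.

```bash
cat > fp.py <<'E'
import sys,numpy as np
np.set_printoptions(precision=4,suppress=True)
W=np.load(sys.argv[1]+".npz")["W"]
m=(W[...,2]>.005)&(W[...,2]<.03)&(np.abs(W[...,1]-.29)<.06)&(W[...,0]>.36)&(W[...,0]<.68); q=W[m]
print(m.sum(), q[:,0].min(), q[:,0].max())
for a in np.arange(.37,.66,.01):
    t=q[(q[:,0]>=a)&(q[:,0]<a+.01)]
    if len(t): print(round(a+.005,3),len(t),t[:,1].min().round(4),t[:,1].max().round(4),((t[:,1].min()+t[:,1].max())/2).round(4),np.percentile(t[:,2],[50,95]))
E
python3 fp.py w5
```

```text
2244 0.43884052957362746 0.5495542846742827
0.435 11 0.3086 0.3148 0.3117 [0.013  0.0142]
0.445 136 0.2508 0.3162 0.2835 [0.0137 0.015 ]
0.455 186 0.2509 0.3163 0.2836 [0.0138 0.0151]
0.465 181 0.2539 0.3163 0.2851 [0.0137 0.015 ]
0.475 174 0.2559 0.3164 0.2861 [0.0137 0.0152]
0.485 174 0.2576 0.3165 0.287 [0.0138 0.0151]
0.495 308 0.2609 0.3165 0.2887 [0.0115 0.0148]
0.505 258 0.2626 0.3166 0.2896 [0.0128 0.015 ]
0.515 163 0.2646 0.3165 0.2906 [0.0137 0.0151]
0.525 195 0.2678 0.3163 0.2921 [0.0131 0.0148]
0.535 270 0.2698 0.3132 0.2915 [0.0122 0.0142]
0.545 188 0.2772 0.3112 0.2942 [0.0129 0.0149]
```

```bash
python3 - <<'E'
import numpy as np
np.set_printoptions(precision=4,suppress=True)
from h import *
T=np.load("w5.npz")["T"]
for v in range(222,330,6): print(v,[T[v,u].round(4).tolist() for u in(240,300,311,320)])
he=np.array(r.camera("wrist")["hand_eye"]); print(he)
Ti=np.linalg.inv(he)
p=r.camera("wrist")
for z in(-.06,-.03,-.019,-.008,0,.011):
    for x in (-.0095,.0095):
        c=Ti@[x,0,z,1]; print(x,z,c[0]/c[2]*p["fx"]+p["cx"],c[1]/c[2]*p["fy"]+p["cy"])
print(r.observe()["joint_positions"])
E
```

```text
222 [[-0.0405, -0.0774, 0.1329], [-0.0354, -0.0111, 0.1192], [-0.036, 0.0004, 0.1209], [-0.0376, 0.01, 0.125]]
228 [[-0.0474, -0.0778, 0.1326], [-0.0424, -0.0112, 0.1198], [-0.0418, 0.0004, 0.1184], [-0.0428, 0.01, 0.1208]]
234 [[-0.0544, -0.0782, 0.1322], [0.0099, -0.0059, -0.021], [-0.0486, 0.0004, 0.1184], [0.0099, 0.0053, -0.0209]]
240 [[-0.0613, -0.0785, 0.1315], [0.0093, -0.0056, -0.0278], [0.008, 0.0003, -0.0249], [0.0102, 0.005, -0.0297]]
246 [[0.0352, -0.0218, -0.0906], [0.035, -0.0032, -0.0903], [0.0083, 0.0002, -0.0331], [0.0348, 0.003, -0.0898]]
252 [[0.0354, -0.0207, -0.0952], [0.035, -0.0031, -0.0945], [0.0081, 0.0002, -0.0396], [0.0349, 0.0029, -0.0943]]
258 [[0.0354, -0.0199, -0.099], [0.0351, -0.0029, -0.0985], [0.0086, 0.0002, -0.047], [0.0348, 0.0028, -0.0979]]
264 [[0.0341, -0.0197, -0.1002], [0.035, -0.0028, -0.1017], [0.0082, 0.0002, -0.0521], [0.0352, 0.0026, -0.1022]]
270 [[0.035, -0.0185, -0.1051], [0.0347, -0.0027, -0.1046], [0.0297, 0.0002, -0.0957], [0.0352, 0.0025, -0.1053]]
276 [[0.0347, -0.018, -0.1075], [0.0344, -0.0027, -0.1071], [0.0299, 0.0002, -0.0
[... 1039 characters left out ...]
9597 -0.1755]
 [ 0.      0.      0.      1.    ]]
-0.0095 -0.06 310.5168468746515 307.93445170457505
0.0095 -0.06 310.4940053732228 270.1244973464877
-0.0095 -0.03 310.5397811492216 273.4698545827375
0.0095 -0.03 310.52187730307804 241.38624799923474
-0.0095 -0.019 310.54628734825405 263.69263107546965
0.0095 -0.019 310.5297110163598 233.3090460697208
-0.0095 -0.008 310.5520487165162 255.03470577595527
0.0095 -0.008 310.5366211975743 226.18408156930275
-0.0095 0 310.55584108841725 249.33569971822578
0.0095 0 310.541156133838 221.5081897383863
-0.0095 0.011 310.56058643134384 242.20461163123784
0.0095 0.011 310.5468154621001 215.67295738889948
[ 0.3914  0.5051  1.4874  0.0001  1.1504 -1.3016]
```

```bash
python3 - <<'E'
from h import *
np.set_printoptions(precision=4,suppress=True)
print(r.observe()["tcp_pos"])
p=shot("scene");W=cloud(p)
m=(np.hypot(W[...,0]-.499,W[...,1]-.289)<.03)&(W[...,2]>.06)
q=W[m];print(m.sum()); 
for lo in np.arange(.09,.25,.01):
    t=q[(q[:,2]>=lo)&(q[:,2]<lo+.01)]
    if len(t): print(lo.round(3),len(t),t.min(0),t.max(0))
d=np.load("w2.npz");w=d["W"]-[.5502,.0304,.2693]
for v in range(228,300,6): print(v,[w[v,u].round(4).tolist() for u in(200,215,225,400,415)])
E
```

```text
[0.4994 0.2888 0.1324]
1081
0.14 2 [0.5108 0.2891 0.148 ] [0.5117 0.2915 0.1486]
0.15 27 [0.5069 0.2789 0.1505] [0.514  0.3058 0.16  ]
0.16 51 [0.4975 0.2735 0.1601] [0.516  0.3091 0.1699]
0.17 51 [0.4975 0.2724 0.1702] [0.5158 0.3088 0.1798]
0.18 56 [0.5074 0.2737 0.18  ] [0.5164 0.3098 0.1899]
0.19 22 [0.5083 0.2731 0.19  ] [0.5157 0.3107 0.1999]
0.2 2 [0.4962 0.2599 0.2004] [0.5106 0.2984 0.2097]
0.21 7 [0.4969 0.2596 0.2135] [0.5273 0.296  0.2199]
0.22 5 [0.507  0.261  0.2233] [0.518  0.2953 0.2293]
0.23 38 [0.5175 0.2728 0.2301] [0.5279 0.3109 0.2399]
0.24 29 [0.52   0.2744 0.2407] [0.5283 0.3079 0.2496]
228 [[0.1022, -0.1758, -0.27], [0.1016, -0.1515, -0.2687], [0.102, -0.1359, -0.2696], [0.1019, 0.1429, -0.2701], [0.1012, 0.1663, -0.2685]]
234 [[0.1115, -0.1759, -0.2676], [0.1122, -0.1527, -0.2695], [-0.0088, -0.0483, 0.0184], [-0.01, 0.0498, 0.0211], [0.1115, 0.1673, -0.2685]]
240 [[-0.01, -0.0584, 0.0294], [-0.0096, -0.0507, 0.0287], [-0.0083, -0.0463, 0.0258], [-0.0087, 0.0484, 0.0264], [-0.0097, 0.0556, 0.0287]]
246 [[-0.0097, -0.056, 0.0362], [-0.0095, -0.0485, 0.0358], [
[... 508 characters left out ...]
-0.0292, -0.0332, 0.0949], [-0.0292, -0.0287, 0.0948], [-0.0295, -0.0256, 0.0953], [-0.0294, 0.0269, 0.0952], [-0.0291, 0.0316, 0.0945]]
276 [[-0.0292, -0.032, 0.0983], [-0.0296, -0.0274, 0.099], [-0.0292, -0.0248, 0.0983], [-0.0296, 0.0258, 0.099], [-0.0294, 0.0303, 0.0985]]
282 [[-0.0284, -0.0315, 0.1002], [-0.0289, -0.0268, 0.1011], [-0.0286, -0.0242, 0.1006], [-0.0287, 0.0254, 0.1006], [-0.0285, 0.0298, 0.1002]]
288 [[-0.0272, -0.0311, 0.1014], [-0.0274, -0.0268, 0.1016], [-0.0268, -0.0243, 0.1008], [-0.0266, 0.0257, 0.1003], [-0.0272, 0.0296, 0.1013]]
294 [[-0.0243, -0.0319, 0.1], [-0.0252, -0.0271, 0.1013], [-0.0255, -0.0241, 0.1017], [-0.025, 0.0256, 0.101], [-0.0247, 0.0301, 0.1005]]
```

The wrist and scene clouds both put the real fingertips about 19 mm above the reported TCP, not 11 mm below it. That is why the fingers closed above the handles. I'll go about 30 mm lower and watch the force.

>>> jog_arm:
  motion:
    - [[0,0,0.01],[0,0,0]]
    - [[0,0,0.02],[0,0,0]]
    - [[0,0,0.03],[0,0,0]]
    - [[0,0,0.04],[0,0,0]]
    - [[0,0,0.05],[0,0,0]]
    - [[0,0,0.065],[0,0,0]]
    - [[0,0,0.08],[0,0,0]]
    - [[0,0,0.09],[0,0,0]]
  fingers: -1

```text
clock: 18.25
tcp_pos: [0.4993, 0.2887, 0.0418]
orientation: [-0.001, -0.061, 0.998, -0.0]
ft_force: [-0.3, 0.2, -0.3]
grip_width: 0.825
grip_force: 0.0
```

>>> jog_arm:
  motion:
    - [[0,0,0.015],[0,0,0]]
    - [[0,0,0.03],[0,0,0]]
    - [[0,0,0.04],[0,0,0]]
    - [[0,0,0.046],[0,0,0]]
    - [[0,0,0.05],[0,0,0]]
    - [[0,0,0.053],[0,0,0]]
    - [[0,0,0.054],[0,0,0]]
    - [[0,0,0.054],[0,0,0]]

```text
clock: 19.25
tcp_pos: [0.4999, 0.289, -0.0107]
orientation: [0.0, -0.061, 0.998, 0.0]
ft_force: [-0.8, 0.9, 0.2]
grip_width: 1.001
grip_force: 0.0
```

```bash
python3 - <<'E'
from h import *
np.set_printoptions(precision=4,suppress=True)
s=r.observe();print(s["clock"],s["tcp_pos"],s["ft_force"])
p=shot("wrist");W=cloud(p);cv2.imwrite("pics/w6.png",p["color"]);np.savez("w6.npz",W=W,c=p["color"])
for v in range(222,246,3): print(v,[W[v,u].round(4).tolist() for u in(205,220,400,410)])
E
python3 fp.py w6
```

```text
19.25 [ 0.4999  0.289  -0.0107] [-0.8327  0.8965  0.169 ]
222 [[0.4939, 0.2263, 0.0009], [0.4934, 0.2346, -0.0005], [0.4806, 0.3396, -0.0005], [0.4798, 0.3454, -0.0004]]
225 [[0.4966, 0.2257, -0.0009], [0.495, 0.2348, 0.0002], [0.4822, 0.3398, 0.0], [0.4816, 0.3457, -0.0001]]
228 [[0.4981, 0.226, -0.0002], [0.4973, 0.2347, -0.0007], [0.4838, 0.3398, 0.001], [0.4835, 0.3461, -0.0002]]
231 [[0.4997, 0.2263, 0.0006], [0.4988, 0.235, 0.0003], [0.4858, 0.3404, 0.0005], [0.4855, 0.3467, -0.0006]]
234 [[0.5021, 0.226, -0.0005], [0.4964, 0.2376, 0.0096], [0.4842, 0.3373, 0.0097], [0.4872, 0.347, -0.0003]]
237 [[0.5036, 0.2263, 0.0004], [0.4963, 0.2388, 0.0137], [0.4842, 0.3361, 0.0141], [0.4829, 0.3407, 0.016]]
240 [[0.497, 0.2321, 0.018], [0.4967, 0.2396, 0.0165], [0.4847, 0.3353, 0.0173], [0.4843, 0.3408, 0.0167]]
243 [[0.4967, 0.2335, 0.0221], [0.497, 0.2405, 0.0196], [0.4862, 0.3354, 0.0178], [0.4838, 0.339, 0.022]]
8214 0.4385278225981433 0.5556763418051933
0.435 58 0.3086 0.3155 0.3121 [0.0127 0.0143]
0.445 534 0.2501 0.3162 0.2832 [0.0136 0.0148]
0.455 693 0.2509 0.3164 0.2837 [0.0136 0.0149]
0.465 644 0.253 0.3165 0.2847 [0.0137 0.0147]
0.475 619 0.2552 0.3163 0.2858 [0.0136 0.0148]
0.485 1171 0.2575 0.3496 0.3036 [0.0142 0.0282]
0.495 1794 0.23 0.3354 0.2827 [0.0132 0.0274]
0.505 947 0.2423 0.3361 0.2892 [0.0133 0.0253]
0.515 136 0.2436 0.3086 0.2761 [0.0132 0.0184]
0.525 72 0.3043 0.3154 0.3098 [0.0121 0.0131]
0.535 890 0.2725 0.3132 0.2928 [0.012  0.0144]
0.545 603 0.2762 0.3111 0.2936 [0.0129 0.0147]
0.555 53 0.2807 0.2866 0.2836 [0.0119 0.0128]
```

>>> jog_arm:
  motion:
    - [[0,0,0.003],[0,0,0]]
    - [[0,0,0.005],[0,0,0]]
    - [[0,0,0.0055],[0,0,0]]
    - [[0,0,0.0055],[0,0,0]]
    - [[0,0,0.0055],[0,0,0]]
    - [[0,0,0.0055],[0,0,0]]
    - [[0,0,0.0055],[0,0,0]]
    - [[0,0,0.0055],[0,0,0]]

```text
clock: 20.3
tcp_pos: [0.4998, 0.289, -0.0163]
orientation: [0.0, -0.061, 0.998, 0.0]
ft_force: [-0.0, -0.2, -0.5]
grip_width: 1.001
grip_force: 0.0
```

>>> jog_arm:
  motion:
    - [[0,0,0],[0,0,0]]
    - [[0,0,0],[0,0,0]]
    - [[0,0,0],[0,0,0]]
    - [[0,0,0],[0,0,0]]
    - [[0,0,0],[0,0,0]]
    - [[0,0,0],[0,0,0]]
    - [[0,0,0],[0,0,0]]
    - [[0,0,0],[0,0,0]]
  fingers: 1
  newtons: 40

```text
clock: 21.3
tcp_pos: [0.4994, 0.2889, -0.0163]
orientation: [-0.0, -0.061, 0.998, -0.0]
ft_force: [-3.2, -0.1, 3.6]
grip_width: 0.464
grip_force: 40.0
```

>>> jog_arm:
  motion:
    - [[0,0,-0.005],[0,0,0]]
    - [[0,0,-0.02],[0,0,0]]
    - [[0,0,-0.04],[0,0,0]]
    - [[0,0,-0.07],[0,0,0]]
    - [[0,0,-0.1],[0,0,0]]
    - [[0,0,-0.13],[0,0,0]]
    - [[0,0,-0.15],[0,0,0]]
    - [[0,0,-0.15],[0,0,0]]

```text
clock: 22.3
tcp_pos: [0.5009, 0.2893, 0.136]
orientation: [0.002, -0.061, 0.998, 0.001]
ft_force: [0.8, -0.1, -3.7]
grip_width: 0.462
grip_force: 40.0
```

```bash
cat > sc.py <<'E'
import sys
from h import *
np.set_printoptions(precision=4,suppress=True)
s=r.observe();Rm=rot(s).as_matrix();t=s["tcp_pos"]; print(s["clock"],t,Rm[:,0],Rm[:,2],s["grip_width"],s["grip_force"])
exp=t+Rm@[-.110,0,-.0233]; print("clip expected",exp)
P={}
for n in sys.argv[2:]:
    p=shot(n);W=cloud(p);P[n]=p; np.savez(f"{sys.argv[1]}_{n}.npz",W=W,c=p["color"],T=(W-t)@Rm); cv2.imwrite(f"pics/{sys.argv[1]}_{n}.png",p["color"])
    for e in r.mark_of(p,"clip"):
        if e["p"]>.3: print(n,"clip",round(e["p"],2),np.round(e["centre"],1),at_z(p,e["centre"],exp[2]))
    T=(W-t)@Rm
    m=(np.abs(T[...,1])<.035)&(T[...,0]<-.03)&(T[...,0]>-.15)&(T[...,2]>-.045)&(T[...,2]<.0)
    q=T[m]; print(m.sum())
    for a in np.arange(-.14,-.03,.008):
        k=q[(q[:,0]>=a)&(q[:,0]<a+.008)]
        if len(k): print(round(a+.004,3),len(k),"y",k[:,1].min().round(4),k[:,1].max().round(4),"z",np.percentile(k[:,2],[5,50]))
    if len(q): print(q[:,0].min())
    c=Rm.T@(np.zeros(3)); 
    pc=np.linalg.inv(p["c2w"])@np.append(exp,1); u,v=(pc[:2]/pc[2]*[p["fx"],p["fy"]]+[p["cx"],p["cy"]]).astype(int); print(u,v)
    cr=p["color"][max(v-60,0):v+60,max(u-80,0):u+80]; cv2.imwrite(f"pics/{sys.argv[1]}_{n}_c.png",cv2.resize(cr,None,fx=4,fy=4,interpolation=cv2.INTER_CUBIC))
E
python3 sc.py a scene top
```

```text
22.3 [0.5009 0.2893 0.136 ] [-0.9925 -0.1218 -0.0047] [ 0.0045  0.0019 -1.    ] 0.4615111176782107 39.98943865299225
clip expected [0.61   0.3027 0.1598]
scene clip 0.86 [417.6 224. ] [0.6214 0.3074 0.1598]
scene clip 0.8 [455.6 189.9] [0.513  0.3916 0.1598]
scene clip 0.57 [393.8 131.8] [0.3283 0.2471 0.1598]
349
-0.128 23 y -0.0095 0.0125 z [-0.0265 -0.024 ]
-0.12 23 y -0.0148 0.017 z [-0.0259 -0.0228]
-0.112 17 y -0.0174 0.0203 z [-0.026  -0.0238]
-0.104 30 y -0.0156 0.0192 z [-0.0272 -0.0239]
-0.096 25 y -0.0144 0.0157 z [-0.0286 -0.0262]
-0.088 16 y -0.0094 0.0124 z [-0.0268 -0.025 ]
-0.08 14 y -0.0097 0.0117 z [-0.0271 -0.0255]
-0.072 20 y -0.01 0.0121 z [-0.027  -0.0244]
-0.064 18 y -0.01 0.0142 z [-0.027  -0.0255]
-0.056 63 y -0.0122 0.016 z [-0.0292 -0.0257]
-0.048 41 y -0.0152 0.0175 z [-0.0296 -0.0264]
-0.04 33 y -0.0166 0.0186 z [-0.0286 -0.0271]
-0.032 26 y -0.0203 0.0229 z [-0.0286 -0.026 ]
-0.12898765889740696
415 219
top clip 0.66 [206.7 234.5] [0.3596 0.3921 0.1598]
4
-0.12 3 y -0.0147 -0.0117 z [-0.0252 -0.0241]
-0.112 1 y -0.017 -0.017 z [-0.0234 -0.0234]
-0.12095373730253171
242 145
```

View pics/a_scene_c.png

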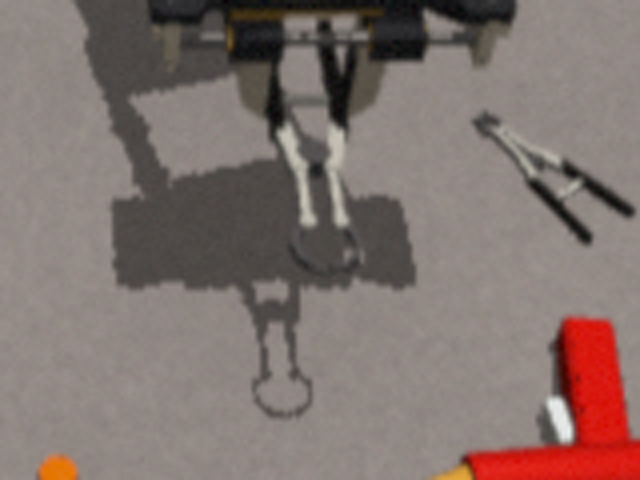

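The crop shows the pliers level and squeezed, with the ring round (crop (325,248)). Next, bring it over the axle at height.

>>> jog_arm:
  motion:
    - [[0.003,-0.025,0],[0,0,0]]
    - [[0.008,-0.07,0],[0,0,0]]
    - [[0.014,-0.12,0],[0,0,0]]
    - [[0.02,-0.17,0],[0,0,0]]
    - [[0.026,-0.22,0],[0,0,0]]
    - [[0.0315,-0.263,0.02],[0,0,0]]
    - [[0.0333,-0.278,0.04],[0,0,0]]
    - [[0.0333,-0.278,0.05],[0,0,0]]

```text
clock: 23.5
tcp_pos: [0.4996, 0.0081, 0.082]
orientation: [-0.001, -0.06, 0.998, 0.0]
ft_force: [-0.1, 0.1, -2.3]
grip_width: 0.458
grip_force: 40.0
```

>>> jog_arm:
  motion:
    - [[0,0,0],[0,0,0]]
    - [[0,0,0],[0,0,0]]
    - [[0,0,0],[0,0,0]]
    - [[0,0,0],[0,0,0]]
    - [[0,0,0],[0,0,0]]
    - [[0,0,0],[0,0,0]]
    - [[0,0,0],[0,0,0]]
    - [[0,0,0],[0,0,0]]

```text
clock: 24.5
tcp_pos: [0.5006, 0.0089, 0.0836]
orientation: [0.0, -0.061, 0.998, 0.0]
ft_force: [-0.2, 0.1, -2.1]
grip_width: 0.464
grip_force: 40.0
```

```bash
python3 sc.py b scene | head -20; python3 - <<'E'
import numpy as np,cv2
from scipy.optimize import least_squares
np.set_printoptions(precision=4,suppress=True)
from h import r
z0=r.observe()["tcp_pos"][2]+.0233
W=np.load("b_scene.npz")["W"]
m=(np.hypot(W[...,0]-.61,W[...,1]-.024)<.03)
q=W[m&(abs(W[...,2]-z0)<.008)&(np.hypot(W[...,0]-.61,W[...,1]-.024)>.010)]; q=q[q[:,0]>.597]
f=least_squares(lambda c:np.hypot(q[:,0]-c[0],q[:,1]-c[1])-.016,[.61,.024],loss="soft_l1",f_scale=.002).x; print("ring",len(q),f,q[:,:3].min(0),q.max(0),np.percentile(q[:,2],95))
for lo,hi in((.055,.07),(.0715,.079)):
    a=W[m&(W[...,2]>lo)&(W[...,2]<hi)]; print("axle",lo,len(a),a.min(0),a.max(0),a.mean(0))
h=W[(np.hypot(W[...,0]-.61,W[...,1]-.024)<.04)&(W[...,2]>.021)&(W[...,2]<.028)];print(cv2.minEnclosingCircle((h[:,:2]*1000).astype(np.float32)))
h=W[(np.hypot(W[...,0]-.61,W[...,1]-.024)<.08)&(W[...,2]>.009)&(W[...,2]<.016)];print(cv2.minEnclosingCircle((h[:,:2]*1000).astype(np.float32)))
E
```

```text
24.5 [0.5006 0.0089 0.0836] [-0.9925 -0.1219 -0.    ] [ 0.      0.0001 -1.    ] 0.4637886685221799 39.989710450172424
clip expected [0.6098 0.0223 0.1069]
scene clip 0.65 [391.5 129. ] [0.2541 0.2432 0.1069]
scene clip 0.58 [287.9 223.1] [0.6097 0.0231 0.1069]
312
-0.128 20 y -0.0096 0.0134 z [-0.0259 -0.0217]
-0.12 25 y -0.0144 0.0194 z [-0.0264 -0.0239]
-0.112 14 y -0.0171 0.0194 z [-0.0266 -0.0237]
-0.104 20 y -0.0149 0.019 z [-0.0266 -0.024 ]
-0.096 26 y -0.0134 0.0164 z [-0.0278 -0.025 ]
-0.088 16 y -0.0097 0.0131 z [-0.0276 -0.0254]
-0.08 15 y -0.0076 0.0134 z [-0.0282 -0.0258]
-0.072 12 y -0.0081 0.0131 z [-0.0272 -0.0253]
-0.064 16 y -0.0112 0.0145 z [-0.028  -0.0247]
-0.056 50 y -0.0122 0.0163 z [-0.0292 -0.0251]
-0.048 43 y -0.0145 0.0185 z [-0.0293 -0.0273]
-0.04 26 y -0.0152 0.0202 z [-0.0293 -0.0272]
-0.032 29 y -0.0185 0.0228 z [-0.03   -0.0265]
-0.12927555809684457
287 223
ring 91 [0.6115 0.0243] [0.5974 0.0053 0.1004] [0.6289 0.0425 0.1118] 0.11017582745767074
axle 0.055 36 [0.6049 0.018  0.0551] [0.6217 0.0349 0.0698] [0.6162 0.0277 0.0644]
axle 0.0715 16 [0.606  0.0204 0.0717] [0.6193 0.0337 0.0736] [0.6132 0.0264 0.0726]
((613.076904296875, 27.19146156311035), 28.536584854125977)
((613.732666015625, 28.035982131958008), 66.72098541259766)
```

View pics/b_scene_c.png

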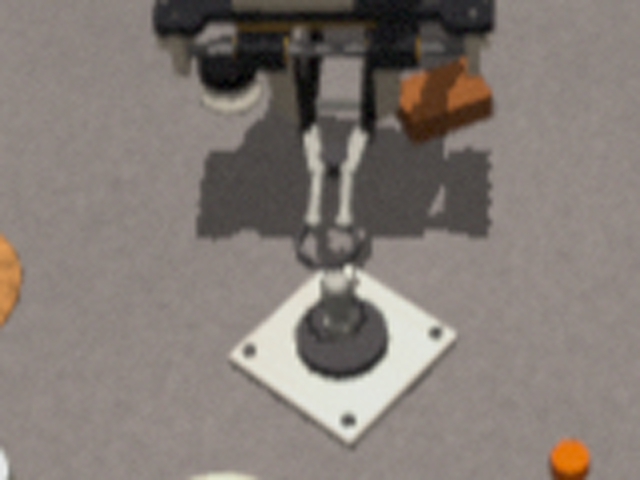

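The ring sits over the axle. Within the scene camera it is offset by about (−1.3, −2.4) mm, so I'll correct for that and descend partway.

>>> jog_arm:
  motion:
    - [[-0.0015,0.002,0],[0,0,0]]
    - [[-0.0015,0.002,0],[0,0,0]]
    - [[-0.0015,0.002,0.006],[0,0,0]]
    - [[-0.0015,0.002,0.012],[0,0,0]]
    - [[-0.0015,0.002,0.018],[0,0,0]]
    - [[-0.0015,0.002,0.022],[0,0,0]]
    - [[-0.0015,0.002,0.024],[0,0,0]]
    - [[-0.0015,0.002,0.024],[0,0,0]]

```text
clock: 25.6
tcp_pos: [0.5018, 0.0111, 0.0595]
orientation: [-0.0, -0.061, 0.998, 0.0]
ft_force: [-1.3, 0.0, -2.2]
grip_width: 0.461
grip_force: 40.0
```

```bash
cat > rg.py <<'E'
import sys
from h import *
from scipy.optimize import least_squares
np.set_printoptions(precision=4,suppress=True)
s=r.observe();t=s["tcp_pos"];z0=t[2]+.0233;print(s["clock"],t,s["ft_force"],z0)
for i in range(3):
    p=shot("scene");W=cloud(p);A=np.array([.6131,.0271])
    d=np.hypot(W[...,0]-A[0],W[...,1]-A[1])
    q=W[(d<.024)&(d>.0115)&(abs(W[...,2]-z0)<.007)&(W[...,0]>.600)]
    f=least_squares(lambda c:np.hypot(q[:,0]-c[0],q[:,1]-c[1])-.0165,A,loss="soft_l1",f_scale=.002).x; print("ring",len(q),f,f-A,q.min(0),q.max(0))
cr=cv2.resize(p["color"][190:280,230:350],None,fx=6,fy=6,interpolation=cv2.INTER_CUBIC);cv2.imwrite("pics/%s.png"%sys.argv[1],cr)
E
python3 rg.py c
```

```text
25.6 [0.5018 0.0111 0.0595] [-1.2635  0.0208 -2.2142] 0.08282094623679773
ring 79 [0.6128 0.0266] [-0.0003 -0.0005] [0.6003 0.0076 0.0765] [0.6315 0.0448 0.0872]
ring 79 [0.6124 0.0265] [-0.0007 -0.0006] [0.6001 0.0081 0.0773] [0.6297 0.0449 0.0874]
ring 82 [0.6125 0.0266] [-0.0006 -0.0005] [0.6    0.0083 0.0774] [0.6315 0.0454 0.0897]
```

Centred within 1 mm. Lower another 38 mm to the groove.

>>> jog_arm:
  motion:
    - [[-0.0005,0.0005,0.003],[0,0,0]]
    - [[-0.0005,0.0005,0.007],[0,0,0]]
    - [[-0.0005,0.0005,0.011],[0,0,0]]
    - [[-0.0005,0.0005,0.014],[0,0,0]]
    - [[-0.0005,0.0005,0.017],[0,0,0]]
    - [[-0.0005,0.0005,0.019],[0,0,0]]
    - [[-0.0005,0.0005,0.02],[0,0,0]]
    - [[-0.0005,0.0005,0.02],[0,0,0]]

```text
clock: 26.75
tcp_pos: [0.5022, 0.0117, 0.0396]
orientation: [-0.0, -0.061, 0.998, 0.0]
ft_force: [-0.5, 0.8, -2.1]
grip_width: 0.46
grip_force: 40.0
```

>>> jog_arm:
  motion:
    - [[0,0,0.003],[0,0,0]]
    - [[0,0,0.007],[0,0,0]]
    - [[0,0,0.011],[0,0,0]]
    - [[0,0,0.014],[0,0,0]]
    - [[0,0,0.016],[0,0,0]]
    - [[0,0,0.0175],[0,0,0]]
    - [[0,0,0.018],[0,0,0]]
    - [[0,0,0.018],[0,0,0]]

```text
clock: 27.75
tcp_pos: [0.5023, 0.0116, 0.0217]
orientation: [0.0, -0.061, 0.998, 0.0]
ft_force: [-0.8, 0.1, -2.4]
grip_width: 0.459
grip_force: 40.0
```

```bash
python3 rg.py d; python3 - <<'E'
from h import *
s=r.observe(); print(rot(s).as_matrix().round(4)[:,2],s["grip_width"],s["grip_force"],s["ft_force"])
p=shot("wrist");W=cloud(p)
q=W[(np.hypot(W[...,0]-.5935,W[...,1]+.246)<.05)&(W[...,2]>.044)&(W[...,2]<.055)];print("spool",len(q),q.mean(0) if len(q) else 0)
E
```

```text
27.75 [0.5023 0.0116 0.0217] [-0.8344  0.1469 -2.4449] 0.044966460122780584
ring 74 [0.6126 0.0269] [-0.0005 -0.0002] [0.6003 0.0085 0.0389] [0.6306 0.046  0.05  ]
ring 73 [0.6132 0.027 ] [ 0.0001 -0.0001] [0.6011 0.009  0.0397] [0.6315 0.0451 0.05  ]
ring 71 [0.6123 0.0268] [-0.0008 -0.0003] [0.6    0.0086 0.0395] [0.6288 0.0453 0.0492]
[ 2.e-04  1.e-04 -1.e+00] 0.46064472496310827 39.989579916000366 [-0.55417758  0.12186496 -2.04522284]
spool 0 0
```

View pics/d.png

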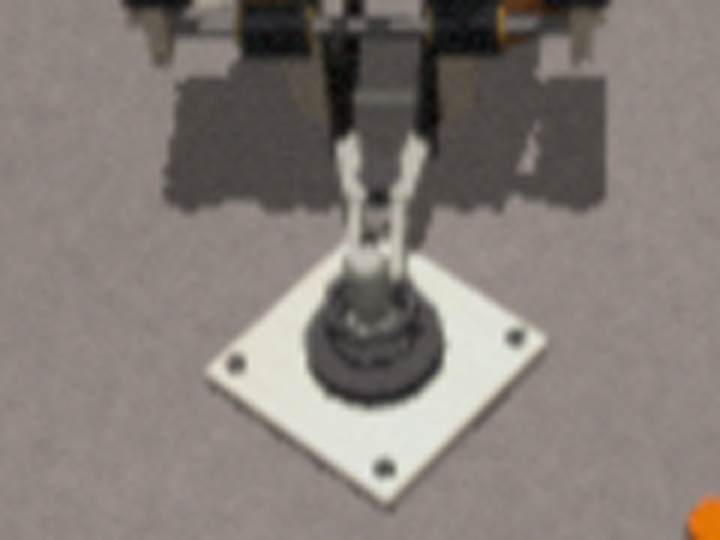

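The crop shows the ring level around the axle at about (370,310), centred and with no added contact force (the −2 N is the pliers' weight). The spool is outside this wrist view, but nothing has gone near it since it was placed. Handing in.

```bash
python3 -c "from cell import r; print(r.sign_off())"
```

```text
the job is handed in; nothing more can be done
None
```

The job is handed in, result not reported: the spool stands upright on the cork mat, and the pliers are held squeezed and level, with the spread ring within 1 mm of the axle's axis and at the groove's mid height by my last measurement.

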